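# Roll the glass column into its rest

## Robot

A 7-joint arm with a two-finger parallel gripper is mounted at the origin on the work surface. World frame = base frame: x ahead of the robot, y to its left, z up, the work surface at z = 0. Lengths are in m, angles in rad, forces in N, time in s.
With the tool pointing down it reaches from about 0.35 to 0.9 m from the base axis. Payload 8.1 kg.
Tool frame: the origin (TCP) lies at the centre of the arm's flange, where the gripper is bolted on; the fingertips stand 178 mm ahead of it and the grasp point (between the pads) lies 159 mm ahead of it; z points along the fingers, y is the line along which they close (so a half turn about z gives the same grasp; the last joint's range is limited). The gripper opens to 92 mm and grips with 3 to 60 N. Pads are 19 mm wide; open, the fingers measure 130 mm over their backs; the gripper's body (75 mm by 190 mm) begins 47 mm behind the grasp point.
Start: joints at [1.091, 0.434, 0.025, 1.573, -0.012, 1.134, -0.075], TCP at [0.23, -0.581, 0.405] pointing down, gripper open.
Joint ranges: [-2.62, 2.62], [-0.44, 2.09], [-1.27, 1.32], [0.08, 2.57], [-1.32, 4.46], [0.12, 2], [-2.74, 2.74]. Speed limits (rad/s): [2.22, 2.22, 3.01, 3.01, 3.14, 3.14, 3.14].

## Interface

Orientations are given as a rotation vector (axis times angle).
In Python, from cell import arm gives the robot as it stands. The module is installed in compiled form; this text tells all that it offers.
- The arm moves only by the shell command python3 -m inch 'ROWS' [FORCE]. ROWS is text: rows parted by semicolons, each of 5 numbers parted by spaces: the shift along the tool's x, y, z in m, then the turn about the tool's z in rad, then the finger opening in m, from 0 to 0.0918. In form: x y z roll fingers; .... A call has 1 to 5 rows; each row is the pose to reach, as a shift and turn from the pose commanded when the call began, along the tool's axes at that moment; what a row does not reach only later rows make up. A row lasts 1/10 s, in which the tool goes at most 50 mm and 8.59 degrees, less where a joint would pass 70% of its speed; a pose out of reach is approached as far as the arm can. A call with a gripper value outside its range is refused whole. The fingers move at their own pace and stop on an object; FORCE is the grip in N (left out, the last holds). Time passes only in rows, so rows that repeat a pose let the fingers close. It gives the time, the measured TCP pose, the force, the opening and the grip force at its end, in the units of the state.
- arm.observe(): the state, without advancing time (a new reading comes with each control period).
- arm.get_image(name): name is "side" or "top"; returns the picture (480x640x3 uint8, red, green, blue); there is no depth.
- arm.get_calibration(name): a dict with "intrinsics" (3x3 intrinsics, pixels), "distortion" ([k1, k2, p1, p2, k3] as OpenCV has them; the pictures are not rectified), "pose" (4x4, takes a point from camera to world coordinates). Camera axes: x right, y up, looking along -z (the intrinsics and any distortion apply to the point x, -y, -z); pixel columns grow to the right and rows downward; lengths in m; the calibration is good to about 2 mm. A picture is of the moment at which its call begins. get_calibration takes no time and is no camera call.
- arm.sign_off(): hands the job in; it is judged then, once.
Trained networks look in the newest picture that a camera, given by its name, has taken for a name from the list of things; names that differ only in an ending like _2 or _b are one class to them, and where a whole thing is asked for, a point or a joint stands for the part that bears it (a point fixed in the world has none). Each returns a list of dicts, best first, with "conf" (0 to 1); they miss things now and then, are a little off and sometimes report something else, mostly with a low value. They report only what shows in the picture. A call takes as long as a camera call.
- arm.look_for(camera, query): "point" ([row, column] in pixels, amid what is visible of it).
- arm.silhouettes(camera, query): "region" (480x640 bool, what is visible of it) and "point" ([row, column] in pixels, amid what is visible of it).
- arm.place_of(camera, query): "point" ([row, column] in pixels: a listed point, or the origin of a listed thing).
The state is a dict: "clock": time; "joints": joint angles; "dq": joint speeds; "joint_efforts": joint torques, N m; "position": TCP position; "ee_rot": TCP orientation; "force": force on the tool from outside, world axes, zero at the start; "ft_torque": the same for the moment, N m; "width": opening from 0.0 (shut) to 1.0 (fully open); "gripper_force": force on a finger pad.
Only numpy, scipy, OpenCV 4.12 (cv2) and the standard library are available. Lean on these libraries where they do the work, as an engineer would, in place of code of your own. Each camera call takes 0.05 s, during which the arm holds its last target. There are 200 camera calls.

## Task

Roll the fragile glass column that lies on the bench into its rest, until it lies settled in the trough between the two end cheeks; it is too thin-walled to be gripped or picked up, so only push it, slowly, with less than 15 N. The small amber bottle stands in its way: pick it up with a light grip (under 40 N) or slide it, and leave it standing in the middle of the white tile. Leave everything else on the bench where it is.

Things in the scene. Friction and masses are not known exactly. Their poses are not given: they have to be found in the camera images.
- column: thin glass tube with black caps lying on the bench, outside a plain cylinder 40 mm in diameter, 150 mm long, about 200 g. Origin at its centre (20 mm up); y runs along the tube, x and z turn as it rolls. Rolls straight, square to its axis, stops soon; an off-centre push hardly turns it, loose fingers either side twisting do; pushed on an end it slides lengthwise. Breaks at 15 N (sum of fingers)
- rest: fixed rest for the column, 196 mm wide along its y, open on its -x side (towards the robot). Origin on the bench under the seated column's axis, midway between two black end cheeks (30 mm high, 8 mm thick, from x = -20 to +33 mm, inner faces at y = -90 and +90 mm). Seated, the column lies along this y with its centre near x = 0, y = 0, z = 20 mm
- crest (a point): middle of the crest of the rest's 180 mm wide aluminium ramp, which rises from the bench at rest x = -26.5 mm to 2.5 mm height here at x = -11 mm. Behind it lies the trough (bare bench as floor): once its axis is past this crest the column falls in by itself. Axes as the rest's
- stop (a point): middle of the top edge of the rest's black upright stop behind the trough: its face is at rest x = +21.5 mm, its top 30 mm above the bench. Axes as the rest's
- bottle: upright amber glass bottle with white cap that stands between the column and the rest: 40 mm diameter body, 85 mm high over the cap, about 150 g; the straight body reaches to about 50 mm height, above it come a narrower neck and cap. Origin at the centre of its underside. It breaks if squeezed with a grip of 40 N or more (force of each finger)
- coaster: fixed white square ceramic tile lying on the bench at one side of the column's way, 90 x 90 mm, 3 mm thick; origin at the centre of its underside
- jar: bystander: wide amber jar with black cap, 60 mm diameter, 60 mm high, upright; origin at the centre of its underside
- pot_left: bystander: small white pot, 42 mm diameter, 55 mm high, upright at one side of the column's way (left, seen from the robot); origin at the centre of its underside
- pot_right: bystander: the same white pot at the other (right) side of the column's way; origin at the centre of its underside
- beaker: bystander: glass beaker behind the rest, 68 mm diameter, 85 mm high; origin at the centre of its underside
- vial_box: bystander: grey divided box behind the rest, 70 x 90 x 35 mm; origin at the centre of its underside
- spatula: bystander: spatula, 150 mm long, lying on the bench far to the left; origin at its middle
- tape: bystander: roll of paper tape, 70 mm diameter, 18 mm high, lying far to the right; origin at the centre of its underside

How it is judged:
At the end, for the whole second after the job is handed in: The column lies at rest in the rest's trough: its centre within 6 mm of the rest's origin along x and 17 mm along y, on the trough floor, parallel to the rest within 0.08 rad; the bottle stands upright and still on the white tile, its centre within 32 mm of the tile's centre (x of column in the frame of rest between -0.006 and 0.006 m and y of column in the frame of rest between -0.017 and 0.017 m and height (world z) of column below 0.0225 m and angle between the y axis of column and the y axis of rest, either way round below 0.08 rad and linear speed of each of column, bottle below 0.02 m/s and horizontal distance between bottle and coaster below 0.032 m and angle between bottle's own z axis and vertical below 0.1 rad and height (world z) of bottle between 0.0015 and 0.006 m); the robot touches nothing.
It fails at once if the robot presses the glass column with 15 N or more (contact force between column and the fingers above 15 N or contact force between column and the arm above 15 N).
It fails at once if the column is picked up (axis more than 35 mm above the bench) or batted along faster than 0.4 m/s (height (world z) of column above 0.035 m or linear speed of column above 0.4 m/s).
It fails at once if the bottle is squeezed with 40 N or more a finger (80 N over both fingers) (contact force between bottle and the fingers above 80 N or contact force between bottle and the arm above 80 N).
It fails at once if the bottle is tipped over (angle between bottle's own z axis and vertical above 0.6 rad).
It fails at once if a bystander is moved by more than 20 mm or knocked over (distance of any of jar, pot_left, pot_right, beaker, vial_box, spatula, tape from where it was at the start of the episode above 0.02 m or angle between any of jar, pot_left, pot_right, beaker's own z axis and vertical above 0.4 rad).
It also fails if it takes over 72 s, if anything falls off the work surface, if the arm or the gripper's body presses on something with over 40 N, if the wrist force passes 120 N, or if a joint passes its speed limit or range.

## Working session

There is one attempt and no reset: what is moved stays moved. The work goes in short steps, Python scripts to look and compute and a shell command to move; the robot and the scene stay as the last step left them, time stands still between calls to the robot, and variables do not carry over. Pictures are saved under pics/ and viewed, at most 10 in all, crops included, and the job is handed in when it is done.

```bash
mkdir -p pics; cat > h.py <<'E'
import numpy as np, cv2
from cell import arm
from scipy.spatial.transform import Rotation as R
def ray(cam,pts):
    c=arm.get_calibration(cam); P=np.array(c["pose"])
    p=np.array(pts,float).reshape(-1,2)[:,::-1].copy()
    u=cv2.undistortPoints(p.reshape(-1,1,2),np.array(c["intrinsics"]),np.array(c["distortion"])).reshape(-1,2)
    d=np.c_[u[:,0],-u[:,1],-np.ones(len(u))]@P[:3,:3].T
    return P[:3,3],d
def at(cam,pts,z):
    o,d=ray(cam,pts); return o+d*((z-o[2])/d[:,2])[:,None]
def save(cam,n):
    cv2.imwrite(f"pics/{n}.png",arm.get_image(cam)[:,:,::-1])
E
cat > look.py <<'E'
from h import *
np.set_printoptions(precision=4,suppress=True)
s=arm.observe(); print(s["clock"],s["position"],s["ee_rot"],R.from_rotvec(s["ee_rot"]).as_matrix())
for cam in("top","side"): 
    save(cam,cam+"0"); print(cam,np.array(arm.get_calibration(cam)["pose"])[:3,3])
Z=dict(column=.02,rest=0,crest=.0025,stop=.03,bottle=0,coaster=0,jar=0,pot_left=0,pot_right=0,beaker=0,vial_box=0)
for q,z in Z.items():
    for cam in("top","side"):
        for r in arm.place_of(cam,q)[:2]: print(q,cam,round(r["conf"],2),np.round(r["point"],1),at(cam,r["point"],z)[0])
for cam in("top","side"):
    for r in arm.silhouettes(cam,"column")[:1]:
        m=r["region"].astype(np.uint8); print(cam,m.sum(),cv2.minAreaRect(cv2.findNonZero(m)))
        b=cv2.boxPoints(cv2.minAreaRect(cv2.findNonZero(m)))[:,::-1]; print(at(cam,b,.02))
E
python3 look.py
```

```text
0.0 [ 0.2298 -0.581   0.404 ] [-3.0846 -0.5879  0.0006] [[ 0.9299  0.3678 -0.0007]
 [ 0.3678 -0.9299  0.0014]
 [-0.0001 -0.0015 -1.    ]]
top [0.4255 0.0191 1.5021]
side [0.4655 0.7588 0.8227]
column top 0.85 [288.1 313. ] [0.4474 0.0291 0.02  ]
column side 0.77 [265.4 388.6] [0.4383 0.0195 0.02  ]
rest top 0.64 [201.1 310.1] [0.6672 0.0397 0.    ]
rest side 0.81 [269.2 287.9] [0.659  0.0437 0.    ]
rest side 0.64 [360.6 333.7] [0.5273 0.2591 0.    ]
crest top 0.87 [207.8 312.7] [0.6498 0.0329 0.0025]
crest side 0.69 [263.5 293.4] [0.6496 0.0273 0.0025]
stop top 0.93 [193. 312.] [0.6827 0.0349 0.03  ]
stop top 0.5 [229.  368.4] [ 0.5947 -0.1058  0.03  ]
stop side 0.84 [257.9 276. ] [0.6845 0.0408 0.03  ]
stop side 0.7 [224.8 319.5] [ 0.606  -0.0776  0.03  ]
bottle top 0.51 [244.1 292. ] [0.5572 0.0836 0.    ]
bottle top 0.21 [244.1 407.3] [ 0.5612 -0.2064  0.    ]
bottle side 0.96 [286.9 333.2] [0.5523 0.0802 0.    ]
coaster top 0.68 [243.2 406.5] [ 0.5635 -0.2044  0.    ]
jar top 0.63 [254.6 222.6] [0.5285 0.2568 0.    ]
jar side 0.56 [359.6 330.1] [0.5344 0.2579 0.    ]
pot_left to
[... 291 characters left out ...]
36.9 253.1] [ 0.7615 -0.0458  0.    ]
vial_box top 0.89 [163.9 276.4] [0.7615 0.1269 0.    ]
vial_box top 0.69 [251.  218.4] [0.5374 0.2675 0.    ]
vial_box side 0.7 [358.9 332.7] [0.5297 0.2557 0.    ]
vial_box side 0.56 [294.4 238.6] [ 0.7489  0.1288 -0.    ]
top 996 ((312.0685119628906, 289.8493347167969), (16.853927612304688, 62.265899658203125), 69.44395446777344)
[[ 0.4346  0.1102  0.02  ]
 [ 0.4902 -0.0327  0.02  ]
 [ 0.4516 -0.0477  0.02  ]
 [ 0.3963  0.0949  0.02  ]]
side 1168 ((385.66339111328125, 269.8697204589844), (65.0916519165039, 19.697669982910156), 66.16126251220703)
[[ 0.4985 -0.0383  0.02  ]
 [ 0.4595 -0.07    0.02  ]
 [ 0.3946  0.0984  0.02  ]
 [ 0.4302  0.1242  0.02  ]]
```

View pics/top0.png

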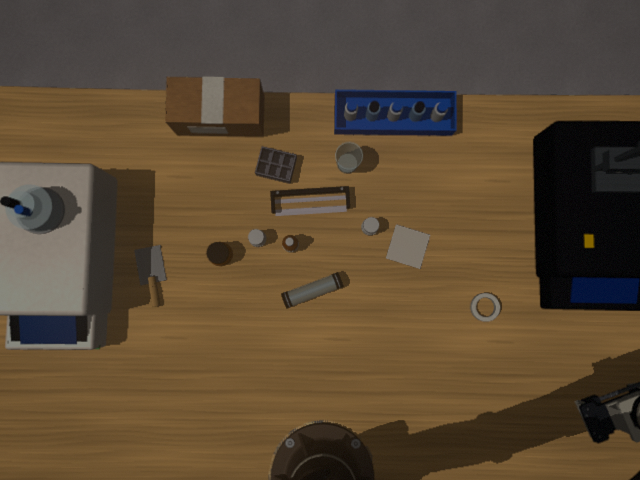

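View pics/side0.png

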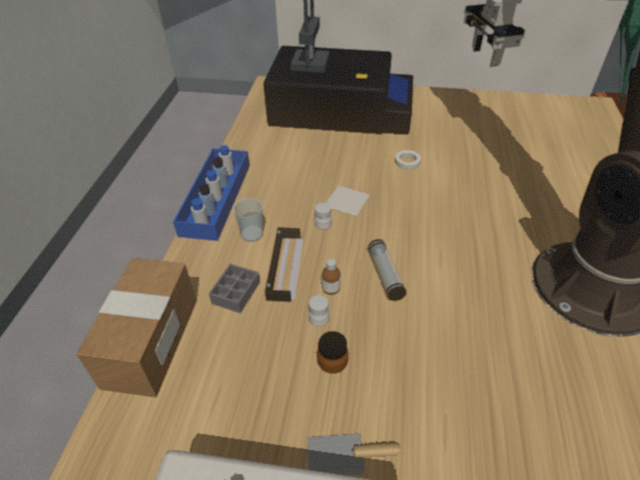

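Top view: column at (290,312), tilted about 20°. Bottle at (243,290), tile at (247,408) and rest at (201,311), turned slightly. Pots are at (237,257) and (227,371). The side view agrees. Next: yaws, the tile centre and the first shift.

```bash
cat >> h.py <<'E'
def tri(a,b):
    (o1,d1),(o2,d2)=ray("top",a),ray("side",b); d1,d2=d1[0],d2[0]
    t=np.linalg.lstsq(np.c_[d1,-d2],o2-o1,rcond=None)[0]
    return (o1+t[0]*d1+o2+t[1]*d2)/2
def go(x,y,z,yaw=None,s=None):
    # shift (tool axes), roll to world TCP target; yaw = world angle of tool x
    s=s or arm.observe(); M=R.from_rotvec(s["ee_rot"]).as_matrix()
    w=np.arctan2(M[1,0],M[0,0]); r=0 if yaw is None else -((yaw-w+np.pi)%(2*np.pi)-np.pi)
    print("shift",np.round(M.T@(np.array([x,y,z])-s["position"]),4),"roll",round(r,3),"yaw now",round(w,3))
E
cat > m.py <<'E'
from h import *
np.set_printoptions(precision=4,suppress=True)
arm.get_image("top");arm.get_image("side")
def sil(cam,q,z):
    r=arm.silhouettes(cam,q)
    if not r: return
    m=r[0]["region"].astype(np.uint8); b=cv2.boxPoints(cv2.minAreaRect(cv2.findNonZero(m)))[:,::-1]
    w=at(cam,b,z); e=w[1]-w[0]; f=w[2]-w[1]; l=e if np.hypot(*e[:2])>np.hypot(*f[:2]) else f
    print(q,cam,r[0]["conf"],m.sum(),"c",w.mean(0)[:2],"sz",np.linalg.norm(e),np.linalg.norm(f),"yaw",np.arctan(-l[0]/l[1]),w[:,:2].tolist())
for q,z in(("coaster",.003),("rest",.02),("column",.02)):
    for c in("top","side"): sil(c,q,z)
for q in("bottle","column","rest","crest","stop"):
    a,b=arm.place_of("top",q),arm.place_of("side",q)
    if a and b: print(q,tri(a[0]["point"],b[0]["point"]))
go(.556,.081,.404); go(.556,.081,.201)
E
python3 m.py
```

```text
coaster top 0.87 1318 c [ 0.5551 -0.2063] sz 0.09282669701777782 0.0930387482888398 yaw -0.2813204889668751 [[0.5233953239074433, -0.14854082914767358], [0.6124193342228261, -0.17483762109264142], [0.5865895010062968, -0.264218986036126], [0.49791805376166487, -0.23747915696026048]]
coaster side 0.72 768 c [ 0.5572 -0.2056] sz 0.0955919277567195 0.09765239036022824 yaw 1.2379949871130453 [[0.6051200265150395, -0.1728768004805371], [0.5992852584950392, -0.2682904899302102], [0.5069909690464388, -0.23638824113417134], [0.5172445524561037, -0.14481057391023255]]
rest top 0.61 1453 c [0.6639 0.0399] sz 0.19791966075749637 0.06841968912436881 yaw 0.0923403012220005 [[0.6888419007910749, 0.14149103273380773], [0.7070919005858676, -0.05558542355118977], [0.6389182793523949, -0.06138294265769309], [0.6208934967404357, 0.13490762092742986]]
rest side 0.66 1687 c [0.6683 0.0398] sz 0.2263480773094826 0.07634067564973858 yaw 0.1306477607505257 [[0.6890731455940436, 0.15070192107080127], [0.7185609605739063, -0.07371715313950933], [0.6423127594030456, -0.06996074836013022], [0.6234103343321493, 0.15211563018086693]]
column top 0.55 966 c [0.443  0.0329] sz 0.15091491606696855 0.04285403633846739 yaw 0.4007095225841383 [[0.433265348156273, 0.11081665578765655], [0.49213299474618827, -0.028143453871428702], [0.45265332731637786, -0.04481151585026269], [0.39414718465016785, 0.09384773317402854]]
column side 0.68 1094 c [0.445  0.0291] sz 0.048206858992170344 0.17838103521888943 yaw 0.37599503818011526 [[0.4971266165063707, -0.03714623147061036], [0.4599918874034459, -0.06788567109372945], [0.39449068553910804, 0.09803414773479369], [0.4285497809609711, 0.1232295537195297]]
bottle [0.5591 0.0885 0.0027]
column [0.444  0.03   0.0246]
rest [ 0.6636  0.039  -0.0049]
crest [ 0.6142  0.0389 -0.0468]
stop [0.6804 0.0423 0.034 ]
shift [ 0.5468 -0.4957  0.0007] roll 0 yaw now 0.377
shift [ 0.5468 -0.4957  0.2037] roll 0 yaw now 0.377
```

```bash
python3 -m inch '0.25 -0.22 0 0 0.07; 0.25 -0.22 0 0 0.07; 0.25 -0.22 0 0 0.07; 0.25 -0.22 0 0 0.07; 0.25 -0.22 0 0 0.07' 15; python3 -m inch '0.25 -0.22 0 0 0.07; 0.25 -0.22 0 0 0.07; 0.25 -0.22 0 0 0.07; 0.25 -0.22 0 0 0.07; 0.25 -0.22 0 0 0.07'; python3 -c "
from h import *
go(.557,.084,.29)"
```

```text
clock: 2.7
position: [0.3442, -0.3567, 0.405]
ee_rot: [3.085, 0.588, 0.001]
force: [1.5, -0.4, -0.6]
width: 0.762
gripper_force: 0.0
clock: 3.2
position: [0.458, -0.1341, 0.4052]
ee_rot: [3.086, 0.588, 0.001]
force: [0.6, -0.2, 0.4]
width: 0.764
gripper_force: 0.0
shift [ 0.1722 -0.1665  0.1151] roll 0 yaw now 0.376
```

```bash
python3 -m inch '0.172 -0.166 0.05 0 0.07; 0.172 -0.166 0.05 0 0.07; 0.172 -0.166 0.08 0 0.07; 0.172 -0.166 0.115 0 0.07; 0.172 -0.166 0.115 0 0.07'; python3 - <<'E'
from h import *
save("top","t1");save("side","s1")
for c in("top","side"):
    r=arm.look_for(c,"bottle"); print(c,[(x["conf"],x["point"]) for x in r[:2]])
    if c=="side":
        r=arm.place_of(c,"bottle"); print([at(c,x["point"],0) for x in r[:1]])
im=np.hstack([cv2.resize(cv2.imread("pics/t1.png")[190:310,240:360],(400,400)),cv2.resize(cv2.imread("pics/s1.png")[200:320,270:390],(400,400))])
cv2.imwrite("pics/c1.png",im); s=arm.observe(); print(s["position"]); go(.557,.084,.201)
E
```

```text
clock: 3.7
position: [0.5502, 0.0683, 0.3023]
ee_rot: [3.086, 0.588, 0.003]
force: [-0.5, -0.3, 0.9]
width: 0.767
gripper_force: 0.0
top [(0.72, [165.6, 277.7])]
side [(0.74, [201.7, 359.5]), (0.65, [279.3, 331.1])]
[array([[ 5.58953799e-01,  8.67565889e-02, -1.11022302e-16]])]
[0.54950453 0.066286   0.30278248]
shift [ 0.0136 -0.0137  0.1018] roll 0 yaw now 0.377
```

View pics/c1.png

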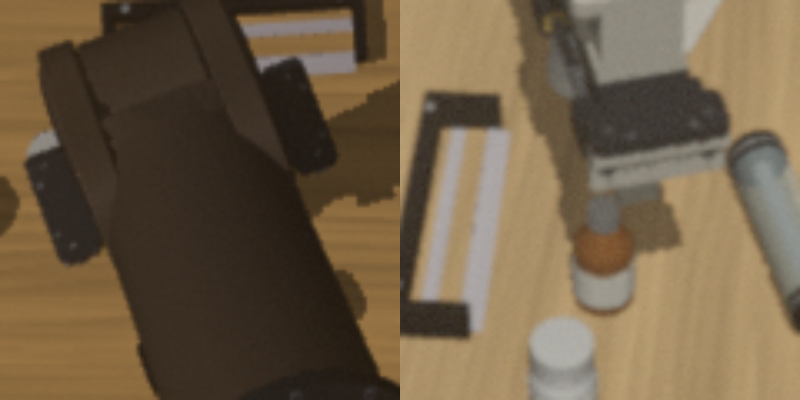

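The crop shows the gripper above the bottle, with the bottle standing at about side (287,332). I'll centre and descend.

```bash
python3 -m inch '0.014 -0.014 0 0 0.07; 0.014 -0.014 0.025 0 0.07; 0.014 -0.014 0.05 0 0.07; 0.014 -0.014 0.075 0 0.07; 0.014 -0.014 0.101 0 0.07' 15; python3 -m inch '0 0 0 0 0.07; 0 0 0 0 0.03; 0 0 0 0 0.03; 0 0 0 0 0.03; 0 0 0 0 0.03' 15;  python3 -m inch '0 0 0 0 0.03; 0 0 0 0 0.03;0 0 0 0 0.03' 15
```

```text
clock: 4.45
position: [0.5579, 0.0829, 0.2025]
ee_rot: [3.086, 0.584, 0.004]
force: [0.4, 0.4, -0.5]
width: 0.759
gripper_force: 0.0
clock: 4.95
position: [0.5577, 0.0847, 0.203]
ee_rot: [3.086, 0.588, 0.003]
force: [-0.7, 1.4, 1.1]
width: 0.465
gripper_force: 1.5
clock: 5.25
position: [0.5577, 0.0849, 0.2027]
ee_rot: [3.086, 0.588, 0.002]
force: [-0.9, -0.5, 6.4]
width: 0.429
gripper_force: 15.0
```

Gripped at 39.4 mm, which matches the body. Lift.

```bash
python3 -m inch '0 0 -0.02 0 0.03; 0 0 -0.05 0 0.03; 0 0 -0.085 0 0.03; 0 0 -0.085 0 0.03' 15; python3 -c "
from h import *
go(.556,-.206,.287)"
```

```text
clock: 5.65
position: [0.5588, 0.0854, 0.2912]
ee_rot: [-3.086, -0.588, -0.011]
force: [0.3, -0.3, -0.6]
width: 0.431
gripper_force: 15.0
shift [-0.1098  0.2699  0.0038] roll 0 yaw now 0.377
```

```bash
python3 -m inch '-0.017 0.04 0 0 0.03; -0.034 0.08 0 0 0.03; -0.05 0.12 0 0 0.03; -0.067 0.16 0 0 0.03; -0.083 0.2 0 0 0.03'; python3 -m inch '-0.017 0.04 0 0 0.03; -0.026 0.065 0 0 0.03; -0.027 0.07 0 0 0.03; -0.027 0.07 0 0 0.03; -0.027 0.07 0 0 0.03'; python3 - <<'E'
from h import *
go(.556,-.206,.208)
save("top","t2"); save("side","s2")
for q in("coaster","bottle"):
    r=arm.place_of("side",q); print(q,[(x["conf"],x["point"],at("side",x["point"],0 if q=="coaster" else .086)) for x in r[:1]])
E
```

```text
clock: 6.15
position: [0.5531, -0.1335, 0.2863]
ee_rot: [-3.086, -0.588, 0.001]
force: [1.6, 0.0, -1.3]
width: 0.431
gripper_force: 15.0
clock: 6.65
position: [0.5545, -0.2053, 0.2865]
ee_rot: [-3.084, -0.591, 0.0]
force: [0.1, 1.0, -1.2]
width: 0.428
gripper_force: 15.0
shift [0.0012 0.0013 0.0785] roll 0 yaw now 0.378
coaster [(0.7, [198.5, 348.1], array([[ 0.55342801, -0.2174458 ,  0.        ]]))]
bottle [(0.69, [177.5, 347.9], array([[ 0.55351699, -0.19363898,  0.086     ]]))]
```

```bash
python3 -m inch '0 0 0.03 0 0.03; 0 0 0.055 0 0.03; 0 0 0.07 0 0.03; 0 0 0.077 0 0.03; 0 0 0.08 0 0.03'; python3 -m inch '0 0 0 0 0.03; 0 0 0 0 0.03'; python3 -m inch '0 0 0 0 0.03; 0 0 0.001 0 0.06; 0 0 0.001 0 0.07; 0 0 0.001 0 0.07; 0 0 0.001 0 0.07'
```

```text
clock: 7.35
position: [0.5545, -0.2065, 0.2066]
ee_rot: [-3.086, -0.589, 0.001]
force: [0.5, 0.7, -1.9]
width: 0.426
gripper_force: 15.0
clock: 7.55
position: [0.5548, -0.2069, 0.2078]
ee_rot: [3.085, 0.588, 0.002]
force: [0.2, -0.5, -1.4]
width: 0.424
gripper_force: 15.0
clock: 8.05
position: [0.5544, -0.2068, 0.206]
ee_rot: [3.086, 0.588, 0.0]
force: [0.3, 0.2, 0.3]
width: 0.724
gripper_force: 0.0
```

```bash
python3 -m inch '0 0 -0.04 0 0.07; 0 0 -0.09 0 0.07; 0 0 -0.12 0 0.07; 0 0 -0.12 0 0.07; 0 0 -0.12 0 0.07'; python3 - <<'E'
from h import *
s=arm.observe(); print(np.round(s["joints"],2))
save("top","t3")
save("side","s3")
a=arm.place_of("side","bottle")[:1]; print([(x["conf"],at("side",x["point"],.003)) for x in a])
for c in("top","side"):
    r=arm.place_of(c,"column")[0]; print(r["conf"],at(c,r["point"],.02))
go(.444,.03,.25,-1.19); go(.444,.03,.25,1.95)
im=np.hstack([cv2.resize(cv2.imread("pics/t3.png")[180:340,250:450],(400,320)),cv2.resize(cv2.imread("pics/s3.png")[150:310,250:450],(400,320))])
cv2.imwrite("pics/c3.png",im)
E
```

```text
clock: 8.55
position: [0.5544, -0.2069, 0.3264]
ee_rot: [3.085, 0.588, 0.002]
force: [-0.3, 0.4, -0.1]
width: 0.764
gripper_force: 0.0
[ 0.47  0.47 -0.28  1.73  0.16  0.95 -1.07]
[(0.77, array([[ 0.55725767, -0.20730952,  0.003     ]]))]
0.69 [[0.44242803 0.03443405 0.02      ]]
0.6 [[0.44346177 0.03260224 0.02      ]]
shift [-0.0151 -0.2605  0.0749] roll 1.567 yaw now 0.377
shift [-0.0151 -0.2605  0.0749] roll -1.573 yaw now 0.377
```

View pics/c3.png

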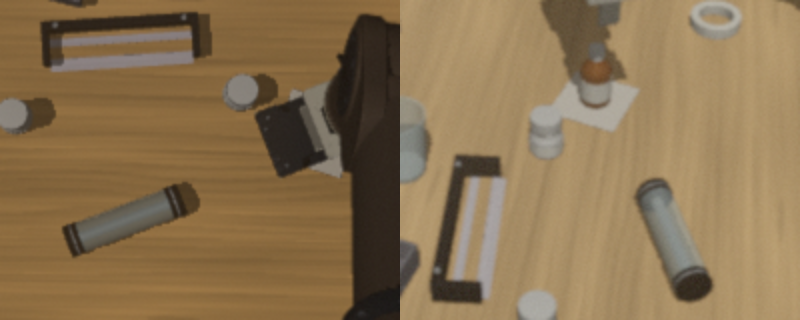

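The crop shows the bottle upright mid-tile and the column unmoved. Move over the column, turning across it.

```bash
python3 -m inch '-0.003 -0.045 0 0.14 0.07; -0.006 -0.09 0 0.28 0.07; -0.009 -0.135 0 0.42 0.07; -0.011 -0.18 0 0.56 0.07; -0.013 -0.225 0 0.7 0.07'; python3 -m inch '0 0 0 0.14 0.07; 0 0 0 0.28 0.07; 0 0 0 0.42 0.07; 0 0 0 0.56 0.07; 0 0 0 0.7 0.07'; python3 -m inch '0 0 0 0.1 0.07; 0 0 0 0.167 0.07; 0 0 0 0.167 0.07'; python3 - <<'E'
from h import *
go(.443,.032,.195,-1.19)
E
```

```text
clock: 9.3
position: [0.4585, -0.0013, 0.3253]
ee_rot: [3.099, -0.513, -0.002]
force: [0.9, 0.9, -0.3]
width: 0.763
gripper_force: 0.0
clock: 9.8
position: [0.4595, -0.0026, 0.3252]
ee_rot: [2.735, -1.544, -0.002]
force: [0.7, 0.1, -0.6]
width: 0.761
gripper_force: 0.0
clock: 10.1
position: [0.4596, -0.0021, 0.3254]
ee_rot: [2.6, -1.76, 0.0]
force: [-1.0, 1.0, 1.0]
width: 0.765
gripper_force: 0.0
shift [-0.038   0.0026  0.1304] roll 0.0 yaw now -1.19
```

```bash
python3 -m inch '-0.038 0.002 0.03 0 0.07; -0.038 0.002 0.06 0 0.07; -0.038 0.002 0.09 0 0.07; -0.038 0.002 0.115 0 0.07; -0.038 0.002 0.135 0 0.07' 3;  python3 -m inch '0 0 0 0 0.062; 0 0 0 0 0.054;0 0 0 0 0.05; 0 0 0 0 0.047; 0 0 0 0 0.045' 3; python3 -m inch '0 0 0 0 0.045; 0 0 0 0 0.045'
```

```text
clock: 10.6
position: [0.4431, 0.0325, 0.1889]
ee_rot: [2.605, -1.755, -0.004]
force: [0.9, -0.2, -0.6]
width: 0.76
gripper_force: 0.0
clock: 11.1
position: [0.444, 0.032, 0.1916]
ee_rot: [-2.602, 1.759, -0.001]
force: [1.1, 0.3, -0.3]
width: 0.502
gripper_force: 0.0
clock: 11.3
position: [0.4437, 0.032, 0.1911]
ee_rot: [-2.602, 1.759, -0.001]
force: [-0.5, -0.5, 0.1]
width: 0.486
gripper_force: 0.0
```

```bash
python3 - <<'E'
from h import *
save("top","t4"); save("side","s4")
for c in("top","side"):
    r=arm.place_of(c,"column")[:1]; print(c,[(x["conf"],at(c,x["point"],.02)) for x in r])
im=np.hstack([cv2.resize(cv2.imread("pics/t4.png")[230:350,250:370],(400,400)),cv2.resize(cv2.imread("pics/s4.png")[200:320,320:440],(400,400))])
cv2.imwrite("pics/c4.png",im)
E
```

```text
top []
side [(0.84, array([[0.44207664, 0.0303547 , 0.02      ]]))]
```

View pics/c4.png

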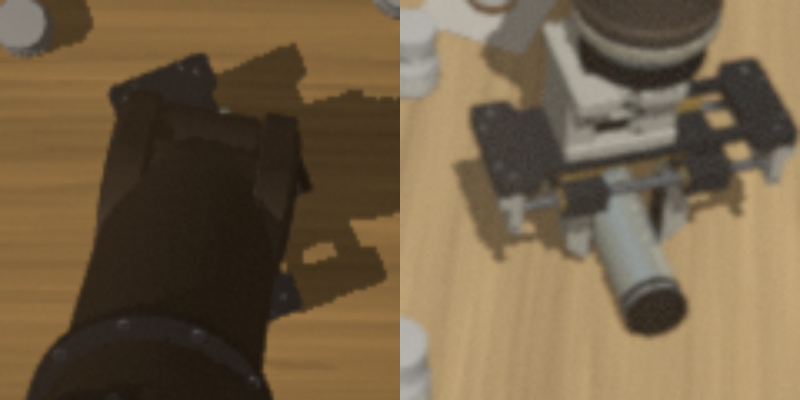

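Side view: the fingers straddle the tube at its middle, end cap at about crop (655,305), nothing touching. Twist slowly.

```bash
python3 -m inch '0 0 0 0 0.042; 0 0 0 0 0.042; 0 0 0 0.04 0.042; 0 0 0 0.08 0.042; 0 0 0 0.12 0.042' 3; python3 -m inch '0 0 0 0.03 0.042; 0 0 0 0.06 0.042; 0 0 0 0.09 0.042; 0 0 0 0.12 0.042; 0 0 0 0.14 0.042'; python3 -m inch '0 0 0 0.03 0.042; 0 0 0 0.06 0.042; 0 0 0 0.09 0.042; 0 0 0 0.11 0.042; 0 0 0 0.11 0.042'; cat > col.py <<'E'
from h import *
arm.get_image("side")
for r in arm.silhouettes("side","column")[:1]:
    m=r["region"].astype(np.uint8); rect=cv2.minAreaRect(cv2.findNonZero(m)); b=cv2.boxPoints(rect)
    e=sorted([(b[i]+b[(i+1)%4])/2 for i in range(4)],key=lambda p:np.linalg.norm(p-np.array(rect[0])))[2:]
    w=at("side",[p[::-1] for p in e],.02); d=w[1]-w[0]; print("col side",r["conf"],w.mean(0),"yaw",np.arctan(-d[0]/d[1]),np.linalg.norm(d))
r=arm.place_of("side","column"); print([(x["conf"],at("side",x["point"],.02)) for x in r[:1]])
arm.get_image("top")
for r in arm.silhouettes("top","column")[:1]:
    m=r["region"].astype(np.uint8); v,l=np.linalg.eigh(np.cov(np.argwhere(m).T)); c=np.argwhere(m).mean(0); d=l[:,1]*20
    w=at("top",[c-d,c+d],.02); d=w[1]-w[0]; print("col top",r["conf"],m.sum(),w.mean(0),"yaw",np.arctan(-d[0]/d[1]))
E
python3 col.py
```

```text
clock: 12.0
position: [0.4437, 0.0318, 0.1908]
ee_rot: [-2.489, 1.917, -0.0]
force: [-0.1, 0.4, -0.1]
width: 0.458
gripper_force: 0.8
clock: 12.5
position: [0.4437, 0.0319, 0.1909]
ee_rot: [2.35, -2.085, 0.0]
force: [-0.5, -0.6, -0.1]
width: 0.456
gripper_force: 1.1
clock: 13.0
position: [0.4437, 0.0319, 0.1908]
ee_rot: [2.233, -2.209, 0.0]
force: [0.6, 0.0, 0.1]
width: 0.461
gripper_force: 0.8
col side 0.71 [0.4420273  0.04530284 0.02      ] yaw 0.10900331906813747 0.15242083250834088
[(0.91, array([[0.44352898, 0.03143931, 0.02      ]]))]
```

```bash
python3 -m inch '0 0 0 0 0.055; 0 0 0 0 0.07; 0 0 0 0 0.07; 0 0 0 0 0.07; 0 0 -0.03 0 0.07'; python3 -m inch '0 0 -0.04 0 0.07; 0 -0.05 -0.08 0 0.07; 0 -0.1 -0.08 0 0.07; 0 -0.12 -0.08 0 0.07; 0 -0.12 -0.08 0 0.07'; python3 col.py; python3 - <<'E'
from h import *
s=arm.observe(); print(s["position"]); save("top","t5"); save("side","s5")
cv2.imwrite("pics/c5.png",np.hstack([cv2.resize(cv2.imread("pics/t5.png")[180:340,220:420],(400,320)),cv2.resize(cv2.imread("pics/s5.png")[190:350,250:450],(400,320))]))
E
```

```text
clock: 13.75
position: [0.4426, 0.0318, 0.2193]
ee_rot: [2.232, -2.206, -0.005]
force: [0.2, -0.9, 0.3]
width: 0.762
gripper_force: 0.0
clock: 14.25
position: [0.5673, 0.0339, 0.3014]
ee_rot: [-2.235, 2.205, -0.006]
force: [0.7, -0.1, -0.4]
width: 0.762
gripper_force: 0.0
col side 0.94 [0.44481936 0.02844373 0.02      ] yaw 0.1203189406980763 0.1816253036276471
[(0.96, array([[0.44351616, 0.02790952, 0.02      ]]))]
col top 0.75 579 [0.44595897 0.00517811 0.02      ] yaw 0.19447004752008895
[0.5624952  0.03301043 0.30049453]
```

View pics/c5.png

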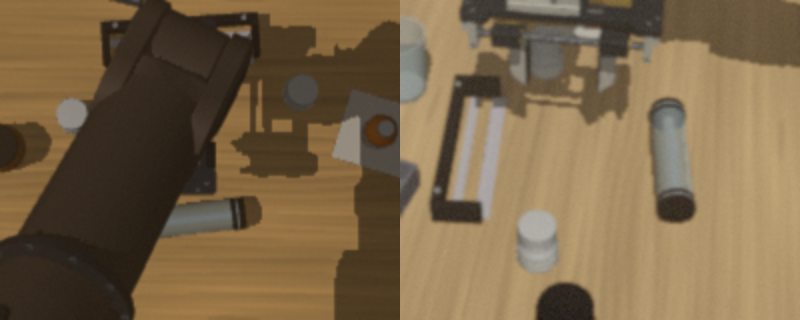

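The column now lies nearly parallel to the rest. I'll measure both yaws from the pictures, using the ramp's bright strips and the tube.

```bash
python3 - <<'E'
from h import *
np.set_printoptions(precision=4,suppress=True)
def strip(cam,img,r0,r1,c0,c1,z):
    im=cv2.imread(f"pics/{img}.png")[r0:r1,c0:c1].astype(int); sat=im.max(2)-im.min(2)
    m=((sat<45)&(im.mean(2)>110)).astype(np.uint8)
    n,l,st,ce=cv2.connectedComponentsWithStats(m)
    for i in range(1,n):
        if st[i,4]<60: continue
        p=np.argwhere(l==i)+[r0,c0]; w=at(cam,p,z)[:,:2]; c=w.mean(0); v,e=np.linalg.eigh(np.cov((w-c).T)); d=e[:,1]
        t=(w-c)@d; print(cam,img,st[i,4],c,"yaw",np.arctan(-d[0]/d[1]),"len",np.ptp(t))
strip("top","top0",188,222,268,355,.001); strip("top","t3",188,222,268,355,.001)
strip("side","side0",225,300,262,306,.001); strip("side","s5",225,300,262,306,.001)
strip("side","s5",235,305,370,402,.03); strip("side","side0",240,300,364,410,.03);strip("top","t3",270,310,280,345,.03)
E
```

```text
top top0 98 [0.6739 0.0387] yaw 0.07356801414611092 len 0.14447544584904384
top top0 339 [0.6438 0.0343] yaw 0.07840749919685969 len 0.17510325963688297
top t3 271 [0.6727 0.033 ] yaw 0.07379381788651891 len 0.16229519384392438
top t3 441 [0.6436 0.0349] yaw 0.08359031571643774 len 0.17995599695113285
side side0 284 [0.6733 0.03  ] yaw 0.07802793446186145 len 0.15655325154271735
side side0 471 [0.6437 0.0357] yaw 0.08843799822012921 len 0.1832744897917949
side s5 274 [0.6733 0.0324] yaw 0.08237891667691037 len 0.15625530693789558
side s5 438 [0.6433 0.0418] yaw 0.08987209637405663 len 0.17277746842538033
side s5 594 [0.4437 0.0291] yaw 0.11610251348714085 len 0.12240391312885471
side side0 602 [0.4437 0.0302] yaw 0.34349638249962855 len 0.11954991685335992
```

```bash
python3 -m inch '0.002 0.04 0 0 0.07; 0.002 0.08 0 0 0.07; 0.002 0.1185 0 0 0.07; 0.002 0.1185 0.03 0 0.07; 0.002 0.1185 0.06 0 0.07'; python3 -c "
from h import *
go(.4435,.030,.190,-1.56)"
```

```text
clock: 15.1
position: [0.444, 0.0312, 0.2409]
ee_rot: [-2.235, 2.204, 0.0]
force: [1.2, 1.3, -0.1]
width: 0.762
gripper_force: 0.0
shift [0.0013 0.0006 0.0509] roll 0.003 yaw now -1.557
```

```bash
python3 -m inch '0.001 0 0.02 0 0.07; 0.001 0 0.04 0 0.07; 0.001 0 0.05 0 0.07; 0.001 0 0.05 0 0.055; 0.001 0 0.05 0 0.046' 3; python3 -m inch '0 0 0 0 0.042; 0 0 0 0 0.042; 0 0 0 0.03 0.042; 0 0 0 0.055 0.042; 0 0 0 0.07 0.042' 3; python3 -m inch '0 0 0 0 0.042; 0 0 0 0 0.055; 0 0 0 0 0.07; 0 0 0 0 0.07; 0 0 0 0 0.07' 3; python3 -m inch '0 0 -0.03 0 0.07; 0 0 -0.06 0 0.07; 0 -0.04 -0.1 0 0.07; 0 -0.08 -0.1 0 0.07; 0 -0.08 -0.1 0 0.07'; cat > yaw.py <<'E'
from h import *
import sys
n=sys.argv[1]; r=arm.place_of("side","column")[0] if save("side",n) is None else 0; print(r["conf"],at("side",r["point"],.02))
im=cv2.imread(f"pics/{n}.png"); r0,c0=[int(v) for v in r["point"]]; r0-=38;c0-=22
im=im[r0:r0+76,c0:c0+44].astype(int); m=((im.max(2)-im.min(2)<45)&(im.mean(2)>110)).astype(np.uint8)
k,l,st,_=cv2.connectedComponentsWithStats(m); i=1+np.argmax(st[1:,4]); w=at("side",np.argwhere(l==i)+[r0,c0],.03)[:,:2]
c=w.mean(0); d=np.linalg.eigh(np.cov((w-c).T))[1][:,1]; print(c,st[i,4],"yaw",np.arctan(-d[0]/d[1]))
E
python3 yaw.py s6
```

```text
clock: 15.6
position: [0.4453, 0.0287, 0.1913]
ee_rot: [-2.234, 2.209, -0.0]
force: [-0.7, 0.3, -0.2]
width: 0.635
gripper_force: 0.0
clock: 16.1
position: [0.4454, 0.0289, 0.1911]
ee_rot: [-2.153, 2.287, -0.001]
force: [-0.5, 0.2, 5.3]
width: 0.462
gripper_force: 3.3
clock: 16.6
position: [0.4451, 0.0288, 0.1907]
ee_rot: [2.155, -2.285, -0.0]
force: [-0.7, 0.9, -0.3]
width: 0.742
gripper_force: 0.0
clock: 17.1
position: [0.53, 0.0246, 0.2928]
ee_rot: [-2.156, 2.28, -0.01]
force: [-0.2, -0.1, -0.8]
width: 0.762
gripper_force: 0.0
0.66 [[0.43623315 0.03450885 0.02      ]]
[0.44499977 0.02981614] 590 yaw 0.08168515150456557
```

```bash
python3 -m inch '0 0.03 0 -0.14 0.07; 0 0.07 0 -0.28 0.07; 0 0.11 0 -0.42 0.07; 0 0.14 0 -0.56 0.07; 0 0.14 0 -0.7 0.07'; python3 -m inch '0 0 0 -0.14 0.07; 0 0 0 -0.28 0.07; 0 0 0 -0.42 0.07; 0 0 0 -0.56 0.07; 0 0 0 -0.7 0.07'; python3 -m inch '0 0 0 -0.14 0.07; 0 0 0 -0.28 0.07; 0 0 0 -0.3 0.07; 0 0 0 -0.3 0.07'; python3 -c "
from h import *
go(.39,.025,.19,.082)"
```

```text
clock: 17.7
position: [0.3797, 0.0323, 0.2895]
ee_rot: [2.812, -1.398, -0.011]
force: [1.1, 1.6, -0.4]
width: 0.764
gripper_force: 0.0
clock: 18.2
position: [0.3838, 0.0322, 0.2904]
ee_rot: [3.122, -0.35, -0.003]
force: [-0.5, -0.4, -0.8]
width: 0.768
gripper_force: 0.0
clock: 18.6
position: [0.3845, 0.0321, 0.2906]
ee_rot: [-3.14, -0.106, 0.002]
force: [-0.9, -0.6, -0.2]
width: 0.76
gripper_force: 0.0
shift [0.0051 0.0075 0.1006] roll -0.014 yaw now 0.068
```

Descend behind the column. The last row checks that nothing touches.

```bash
python3 -m inch '0.004 0.007 0 -0.014 0.07; 0.004 0.007 0.03 -0.014 0.07; 0.004 0.007 0.06 -0.014 0.07; 0.004 0.007 0.085 -0.014 0.07; 0.004 0.007 0.1 -0.014 0.07'; python3 -m inch '0 0 0 0 0.07; 0.005 0 0 0 0.07; 0.01 0 0 0 0.07; 0.015 0 0 0 0.07; 0.02 0 0 0 0.07'; python3 -m inch '0.005 0 0 0 0.07; 0.01 0 0 0 0.07; 0.015 0 0 0 0.07; 0.02 0 0 0 0.07; 0.025 0 0 0 0.07'; python3 -m inch '0.005 0 0 0 0.07; 0.01 0 0 0 0.07; 0.015 0 0 0 0.07; 0.02 0 0 0 0.07; 0.025 0 0 0 0.07'; python3 yaw.py s7
```

```text
clock: 19.1
position: [0.3889, 0.0255, 0.1892]
ee_rot: [3.138, 0.127, -0.004]
force: [-0.6, 0.6, -0.1]
width: 0.763
gripper_force: 0.0
clock: 19.6
position: [0.4106, 0.0276, 0.1915]
ee_rot: [-3.138, -0.133, -0.002]
force: [1.0, 0.3, 0.4]
width: 0.764
gripper_force: 0.0
clock: 20.1
position: [0.4351, 0.0295, 0.1908]
ee_rot: [3.139, 0.133, -0.0]
force: [-0.7, 0.4, 0.3]
width: 0.761
gripper_force: 0.1
clock: 20.6
position: [0.46, 0.0316, 0.1908]
ee_rot: [3.139, 0.133, 0.0]
force: [-1.4, -0.3, -0.2]
width: 0.765
gripper_force: 0.1
0.55 [[0.48917101 0.03638596 0.02      ]]
[0.48594951 0.04724502] 445 yaw 0.37124108724211696
```

```bash
python3 - <<'E'
from h import *
cv2.imwrite("pics/c7.png",cv2.resize(cv2.imread("pics/s7.png")[190:350,250:450],(800,600)))
E
```

```text
(no output)
```

View pics/c7.png

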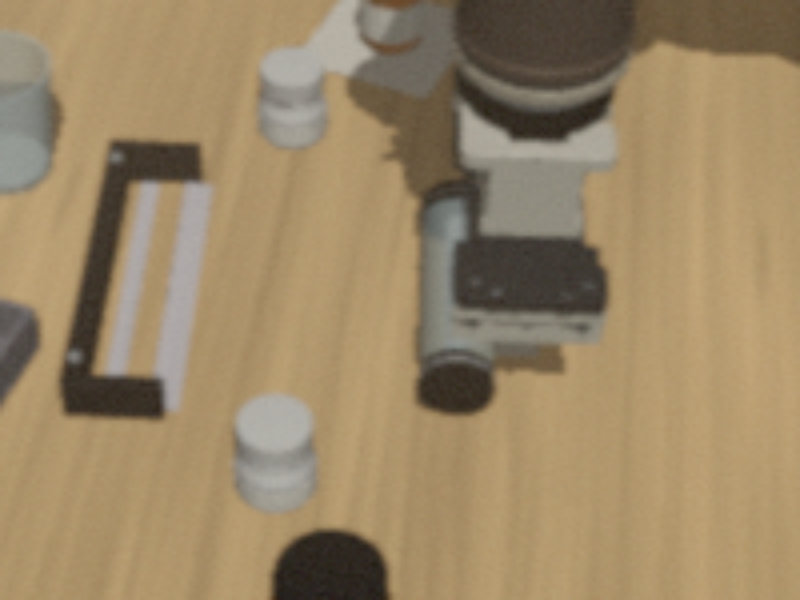

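The column lies in front of both fingers, roughly parallel to the rest, and its end cap is at crop (455,385). Keep rolling.

```bash
for i in 1; do python3 -m inch '0.006 0 0 0 0.07; 0.012 0 0 0 0.07; 0.018 0 0 0 0.07; 0.024 0 0 0 0.07; 0.03 0 0 0 0.07'; python3 -m inch '0.006 0 0 0 0.07; 0.012 0 0 0 0.07; 0.018 0 0 0 0.07; 0.024 0 0 0 0.07; 0.03 0 0 0 0.07'; python3 -m inch '0.006 0 0 0 0.07; 0.012 0 0 0 0.07; 0.018 0 0 0 0.07; 0.024 0 0 0 0.07; 0.03 0 0 0 0.07'; python3 -m inch '0.003 0 0 0 0.07; 0.006 0 0 0 0.07; 0.009 0 0 0 0.07; 0.01 0 0 0 0.07; 0.01 0 0 0 0.07'; done; python3 -m inch '-0.04 0 0 0 0.07; -0.08 0 0 0 0.07; -0.08 0 -0.05 0 0.07; -0.08 0 -0.1 0 0.07;-0.08 0 -0.1 0 0.07' ; python3 yaw.py s8; python3 col.py; python3 - <<'E'
from h import *
save("top","t8")
cv2.imwrite("pics/c8.png",np.hstack([cv2.resize(cv2.imread("pics/t8.png")[180:260,240:340],(400,320)),cv2.resize(cv2.imread("pics/s8.png")[220:300,250:350],(400,320))]))
E
```

```text
clock: 21.2
position: [0.49, 0.0342, 0.1908]
ee_rot: [3.139, 0.133, 0.0]
force: [-0.5, -0.7, 0.0]
width: 0.763
gripper_force: 0.1
clock: 21.7
position: [0.5198, 0.0367, 0.1908]
ee_rot: [3.139, 0.133, -0.0]
force: [-1.0, 0.0, -0.3]
width: 0.762
gripper_force: 0.1
clock: 22.2
position: [0.5497, 0.0392, 0.1908]
ee_rot: [3.139, 0.133, -0.0]
force: [-0.8, -0.6, 0.0]
width: 0.762
gripper_force: 0.1
clock: 22.7
position: [0.5592, 0.0401, 0.1908]
ee_rot: [3.139, 0.133, 0.0]
force: [-0.0, -0.3, 0.1]
width: 0.765
gripper_force: 0.0
clock: 23.2
position: [0.481, 0.0327, 0.2958]
ee_rot: [-3.137, -0.132, -0.013]
force: [1.1, 0.6, -1.6]
width: 0.765
gripper_force: 0.0
0.97 [[0.5957729  0.04841613 0.02      ]]
[0.59406263 0.04358468] 627 yaw 0.08991641427412546
col side 0.57 [0.59837546 0.03991624 0.02      ] yaw 0.10681156789263022 0.18167462610728152
[(0.94, array([[0.59965249, 0.04629633, 0.02      ]]))]
col top 0.91 863 [0.59588034 0.04144998 0.02      ] yaw 0.039654028361680325
```

View pics/c8.png

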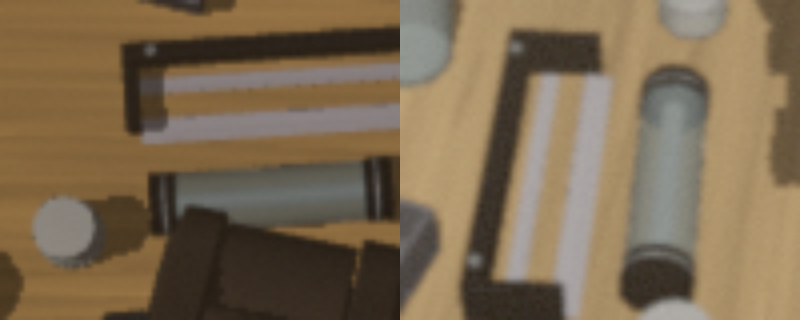

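Both views show the column parallel to the rest, just short of the ramp, but about 12 mm too far left (+y). I'll roll it past pot_left, then nudge its left end lengthwise.

```bash
python3 -m inch '0 0 0.04 0 0.07; 0 0 0.08 0 0.07; 0 0 0.105 0 0.07; 0.02 0 0.105 0 0.07; 0.04 0 0.105 0 0.07'; python3 -m inch '0.02 0 0 0 0.07; 0.033 0 0 0 0.07; 0.038 0 0 0 0.07; 0.043 0 0 0 0.07; 0.048 0 0 0 0.07';  python3 -m inch '0.005 0 0 0 0.07; 0.01 0 0 0 0.07; 0.015 0 0 0 0.07; 0.019 0 0 0 0.07; 0.019 0 0 0 0.07'; python3 -m inch '-0.03 0 0 0 0.05; -0.03 0 -0.05 0 0.02; -0.03 -0.02 -0.1 0 0.0; -0.02 -0.07 -0.1 0 0.0;-0.01 -0.11 -0.1 0 0.0'; python3 yaw.py s9; python3 -c "
from h import *
go(.615,.155,.29,.082);go(.615,.155,.193,.082)"
```

```text
clock: 24.1
position: [0.5189, 0.0363, 0.184]
ee_rot: [3.138, 0.132, -0.006]
force: [1.0, 0.8, 1.0]
width: 0.762
gripper_force: 0.0
clock: 24.6
position: [0.5667, 0.0406, 0.1854]
ee_rot: [3.139, 0.133, -0.002]
force: [0.2, -0.6, 0.6]
width: 0.761
gripper_force: 0.2
clock: 25.1
position: [0.5867, 0.0424, 0.1859]
ee_rot: [3.139, 0.134, 0.001]
force: [-0.2, -0.5, 0.0]
width: 0.76
gripper_force: 0.0
clock: 25.6
position: [0.5672, 0.1524, 0.2882]
ee_rot: [-3.137, -0.131, -0.005]
force: [0.7, -0.2, -0.3]
width: 0.376
gripper_force: 0.0
0.73 [[0.62383955 0.04253955 0.02      ]]
[ 0.61518705 -0.02313012] 727 yaw 0.43636883108562835
shift [ 0.0477  0.0084 -0.0042] roll 0.013 yaw now 0.095
shift [0.0477 0.0088 0.0928] roll 0.013 yaw now 0.095
```

```bash
python3 -m inch '0.048 0.008 0 0 0; 0.048 0.008 0 0 0; 0.048 0.008 0.03 0 0; 0.048 0.008 0.06 0 0; 0.048 0.008 0.094 0 0'; python3 -m inch '0 0 0 0 0; 0 0.003 0 0 0; 0 0.006 0 0 0; 0 0.009 0 0 0; 0 0.012 0 0 0'; python3 -m inch '0 0.002 0 0 0;  0 0.004 0 0 0;0 0.005 0 0 0;0 0.005 0 0 0;0 0.005 0 0 0'; python3 col.py; python3 - <<'E'
from h import *
save("top","t10"); save("side","s10")
cv2.imwrite("pics/c10.png",np.hstack([cv2.resize(cv2.imread("pics/t10.png")[170:250,260:360],(400,320)),cv2.resize(cv2.imread("pics/s10.png")[220:300,250:350],(400,320))]))
E
```

```text
clock: 26.2
position: [0.6154, 0.1469, 0.1913]
ee_rot: [-3.139, -0.133, -0.002]
force: [0.6, 0.7, -1.0]
width: 0.005
gripper_force: 0.0
clock: 26.7
position: [0.617, 0.1357, 0.1935]
ee_rot: [-3.137, -0.134, -0.004]
force: [-0.2, 3.7, 3.5]
width: 0.007
gripper_force: 1.9
clock: 27.2
position: [0.6167, 0.1303, 0.1917]
ee_rot: [3.139, 0.133, -0.0]
force: [-0.7, 3.2, 1.8]
width: 0.003
gripper_force: 1.4
[]
col top 0.78 600 [0.62679232 0.01831153 0.02      ] yaw 0.006337651842054051
```

View pics/c10.png

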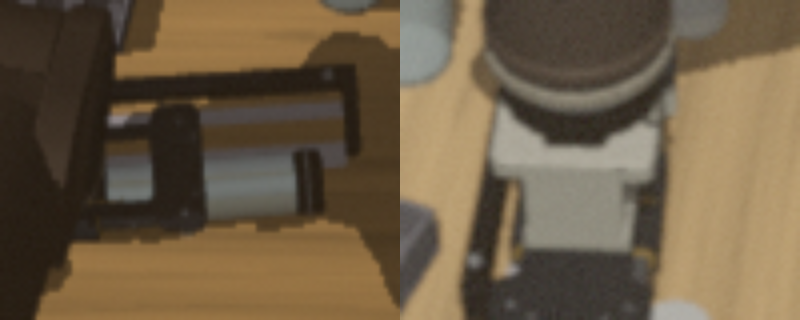

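The column's right end (crop 325,185) is about 11 mm short of the right cheek line, which works out to about centred once seated. Retreat and go behind it again.

```bash
python3 -m inch '0 -0.012 0 0 0; 0 -0.014 -0.04 0 0; 0 -0.014 -0.085 0 0; -0.04 -0.014 -0.1 0 0.04; -0.07 0.02 -0.1 0 0.07'; python3 -m inch '0 0.04 0 0 0.07; -0.01 0.08 0 0 0.07; -0.01 0.08 0 0 0.07; -0.01 0.08 0 0 0.07'; python3 yaw.py s11; python3 col.py; python3 -c "
from h import *
go(.545,.03,.192,.082)"
```

```text
clock: 28.05
position: [0.5482, 0.1088, 0.2935]
ee_rot: [-3.136, -0.144, -0.005]
force: [-0.0, -1.0, 0.2]
width: 0.131
gripper_force: 0.0
clock: 28.45
position: [0.5453, 0.0231, 0.2919]
ee_rot: [3.139, 0.129, -0.0]
force: [1.0, 0.6, -0.1]
width: 0.475
gripper_force: 0.0
0.68 [[0.61754106 0.03775305 0.02      ]]
[0.62793299 0.04640229] 794 yaw 0.01805449760440732
col side 0.93 [0.62652383 0.03480523 0.02      ] yaw 0.11036278302010194 0.1834308313138363
[(0.91, array([[0.62514464, 0.04272272, 0.02      ]]))]
shift [-0.0001 -0.0052  0.0997] roll 0.004 yaw now 0.086
```

```bash
python3 -m inch '0 -0.005 0.04 0 0.07; 0 -0.005 0.08 0 0.07; 0 -0.005 0.099 0 0.07; 0 -0.005 0.099 0 0.07; 0.01 -0.005 0.099 0 0.07'; python3 -m inch '0.01 0 0 0 0.07; 0.02 0 0 0 0.07; 0.026 0 0 0 0.07; 0.031 0 0 0 0.07; 0.036 0 0 0 0.07'; python3 -m inch '0.004 0 0 0 0.07; 0.008 0 0 0 0.07; 0.012 0 0 0 0.07; 0.016 0 0 0 0.07; 0.02 0 0 0 0.07'; python3 -m inch '0.003 0 0 0 0.07; 0.006 0 0 0 0.07; 0.009 0 0 0 0.07; 0.011 0 0 0 0.07; 0.011 0 0 0 0.07'; python3 yaw.py s12; python3 col.py
```

```text
clock: 29.3
position: [0.5547, 0.0296, 0.1931]
ee_rot: [3.139, 0.133, -0.003]
force: [0.3, -0.5, 0.2]
width: 0.762
gripper_force: 0.0
clock: 29.8
position: [0.5913, 0.0328, 0.193]
ee_rot: [-3.139, -0.133, -0.0]
force: [0.3, 0.6, 0.5]
width: 0.766
gripper_force: 0.0
clock: 30.3
position: [0.6089, 0.0342, 0.1924]
ee_rot: [-3.138, -0.134, 0.01]
force: [-13.0, -0.3, 10.6]
width: 0.765
gripper_force: 6.4
clock: 30.8
position: [0.6222, 0.0354, 0.1929]
ee_rot: [3.139, 0.133, 0.001]
force: [0.1, -0.2, 0.3]
width: 0.763
gripper_force: 0.0
0.9 [[0.65667997 0.04834604 0.02      ]]
[ 0.65010369 -0.03557272] 445 yaw -0.004999811389825624
col side 0.72 [0.66587075 0.0380214  0.02      ] yaw 0.08036657153875777 0.16124809184973626
[(0.85, array([[0.66356991, 0.04421109, 0.02      ]]))]
col top 0.52 1028 [0.75900995 0.13293539 0.02      ] yaw 0.3245025801517784
```

The force peaked at the ramp and dropped to zero, so the column has probably gone in. Back off and look.

```bash
python3 -m inch '-0.02 0 0 0 0.07; -0.05 0 -0.03 0 0.07; -0.09 0 -0.08 0 0.07; -0.13 0 -0.12 0 0.07; -0.16 0 -0.12 0 0.07'; python3 -m inch '-0.02 0.05 0 0 0.07; -0.04 0.1 0 0 0.07; -0.04 0.15 0 0 0.07; -0.04 0.2 0 0 0.07'; python3 col.py; python3 - <<'E'
from h import *
save("top","t13"); save("side","s13"); s=arm.observe(); print(s["clock"],s["position"])
b=arm.place_of("side","bottle")[0]; print(b["conf"],at("side",b["point"],.003))
for c in("top","side"): r=arm.place_of(c,"column")[0]; print(c,r["conf"],at(c,r["point"],.02))
cv2.imwrite("pics/c13.png",np.hstack([cv2.resize(cv2.imread("pics/t13.png")[150:270,200:440],(400,200)),cv2.resize(cv2.imread("pics/s13.png")[170:290,230:390],(400,300))[:200]]) if 0 else cv2.vconcat([cv2.resize(cv2.imread("pics/t13.png")[170:260,240:440],(660,297)),cv2.resize(cv2.imread("pics/s13.png")[215:305,230:430],(660,297))]))
E
```

```text
clock: 31.65
position: [0.4628, 0.0214, 0.3153]
ee_rot: [-3.138, -0.133, -0.007]
force: [-0.1, 1.0, 1.1]
width: 0.763
gripper_force: 0.0
clock: 32.05
position: [0.4382, -0.175, 0.3133]
ee_rot: [-3.138, -0.135, -0.002]
force: [1.3, 0.0, 0.9]
width: 0.765
gripper_force: 0.0
col side 0.6 [0.66390287 0.03488556 0.02      ] yaw 0.058132198920220805 0.17362080339016278
[]
col top 0.83 941 [0.66324419 0.04204578 0.02      ] yaw 0.08150729228464738
32.4 [ 0.4390737  -0.17219289  0.31264089]
0.68 [[ 0.5582592  -0.20041402  0.003     ]]
top 0.67 [[0.66042418 0.03890443 0.02      ]]
side 0.8 [[0.66559875 0.04959787 0.02      ]]
```

View pics/c13.png

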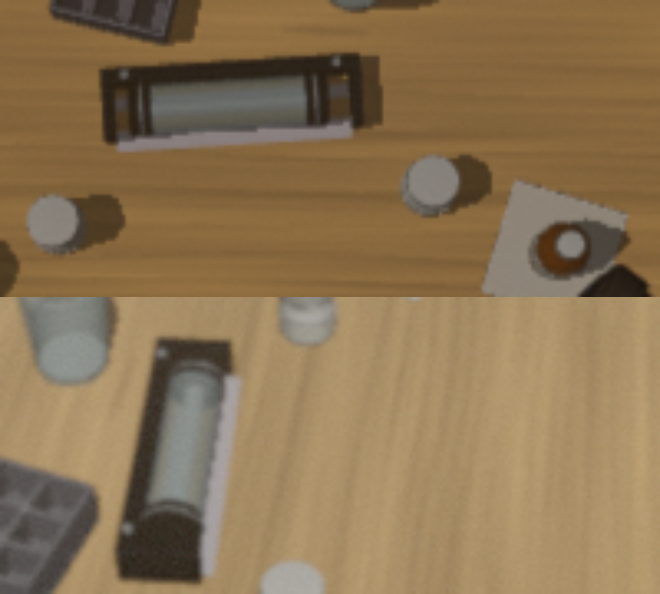

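The column lies parallel in the trough between the cheeks, slightly left of centre by about 3 mm. In the top crop its ends are at about 136 and 322, and the cheeks' inner faces at about 115 and 350. The bottle stands mid-tile and the pots are unmoved.

```bash
python3 -c "
from cell import arm
print(arm.sign_off())"
```

```text
the job is handed in; nothing more can be done
None
```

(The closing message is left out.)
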